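# Hang the loaded weighing pan on the spring scale

### The arm

A 6-joint arm with a two-finger parallel gripper is mounted at the origin on the work surface. World frame = base frame: x ahead of the robot, y to its left, z up, the work surface at z = 0. Lengths are in m, angles in rad, forces in N, time in s.
With the tool pointing down it reaches from about 0.275 to 0.85 m from the base axis. Payload 19 kg.
Tool frame: the origin (TCP) lies at the very end of the fingers, on their centre line; the grasp point (between the pads) lies 19 mm behind it; z points along the fingers, y is the line along which they close (so a half turn about z gives the same grasp; the last joint's range is limited). The gripper opens to 85 mm and grips with 20 to 120 N. Pads are 22 mm wide; open, the fingers measure 114 mm over their backs; the gripper's body (76 mm by 85 mm) begins 54 mm behind the grasp point. The pads swing forward as they close: fully open they stand 13 mm farther back than shut.
Start: joints at [-1.241, 0.15, 1.437, -0, 1.554, -0.134], TCP at [0.257, -0.514, 0.231] pointing down, gripper open.
Joint ranges: [-2.8, 2.8], [-0.68, 2.1], [0.12, 2.68], [-1.39, 4.53], [0.16, 2.79], [-2.81, 2.81]. Speed limits (rad/s): [1.89, 1.89, 2.22, 3.01, 3.01, 3.01].

### API

Orientations are given as a unit quaternion [x, y, z, w].
In Python, from cell import bot gives the robot as it stands. The module is installed in compiled form; this text tells all that it offers.
- The arm moves only by the shell command python3 -m pendant 'ROWS' [FORCE]. ROWS is JSON, a list of rows, each a list of 3 entries, a list of its own where there are three numbers: the shift along the tool's x, y, z scaled (see below), then the turn, a rotation vector about the tool's x, y, z scaled (see below), then the opening, from -1 (shut) to 1 (fully open), so that 0 is half open. A call has exactly 10 rows; each row shifts and turns the commanded pose from where the row before left it, along the tool's axes as they then stand; what a row does not reach is not made up. The controller multiplies each number of a shift by 50 mm and each number of a turn by 0.12 rad. A row lasts 1/8 s, in which the tool goes at most 62.5 mm and 10.7 degrees, less where a joint would pass 70% of its speed; a pose out of reach is approached as far as the arm can. A call with a number of a shift or a turn outside -1 to 1 is refused whole. A call with a gripper value outside its range is refused whole. The fingers move at their own pace and stop on an object; FORCE is the grip in N (left out, the last holds). Time passes only in rows, so rows that do not move let the fingers close, or fill a call up. It gives the time, the measured TCP pose, the force, the opening and the grip force at its end, in the units of the state.
- bot.read_state(): the state, without advancing time (a new reading comes with each control period).
- bot.capture(name): name is "scene" or "top" or "wrist"; returns the picture (420x560x3 uint8, blue, green, red); there is no depth.
- bot.calibration(name): a dict with "intrinsics" (3x3 intrinsics, pixels), "k1" (the pictures are not rectified: a ray, as slopes to the right and down, at radius r is drawn at 1 + k1 r^2 times it, then the intrinsics apply), "rvec" (rotation vector, rad) and "tvec" (3), from world to camera coordinates, as OpenCV has them. Camera axes: x right, y down, z forward; pixel columns grow to the right and rows downward; lengths in m; the calibration is good to about 2 mm. A picture is of the moment at which its call begins: read the wrist's pose just before it. calibration takes no time and is no camera call; for the wrist camera it gives the pose at the moment of the call.
- bot.job_done(): hands the job in; it is judged then, once.
The state is a dict: "clock": time; "joints": joint angles; "joint_velocities": joint speeds; "tau": joint torques, N m; "position": TCP position; "tool_rot": TCP orientation; "ft_force": force on the tool from outside, world axes, zero at the start; "wrist_torque": the same for the moment, N m; "opening": finger opening in m; "grasp_force": force on a finger pad.
Only numpy, scipy, OpenCV 4.12 (cv2) and the standard library are available. Lean on these libraries where they do the work, as an engineer would, in place of code of your own. Each camera call takes 0.05 s, during which the arm holds its last target. There are 200 camera calls.

### The job

The ring bread in the steel pan is to be weighed: raise the pan's bail, carry the pan with the bread in it to the dial scale that hangs from the stand, and hang the ring at the top of the bail on the scale's hook. Let the scale take up the weight gradually, without jerking or pulling its spring down, then let go so that pan and bread hang freely and at rest, and leave the other things on the table where they are.

Things in the scene. Friction and masses are not known exactly. Their poses are not given: they have to be found in the camera images.
- pan: loose round steel weighing pan standing on the table, 156 mm across the rim, 46 mm deep, 4 mm wall, about 0.26 kg; origin at the centre of its underside, z up. Two ears stand at its rim at y = +82 and -82 mm; the bail's hinge line runs through them along the pan's y axis, 50 mm above the underside
- bail (a joint): angle (rad) of the pan's bail, a stiff 0.075 kg steel hanger hinged freely at the two ears: 0 = upright over the pan's centre, positive = leaning towards the pan's +x (away from the robot). It starts leaning against its stop at 0.66; the other stop is at -0.66. Unheld it falls to a stop; hanging by its bail the pan levels itself
- stem (a point): point on the bail's flat stem, 60 mm from the hinge line, a good place to pinch, firmly (the pan's weight turns a slack pinch while the bail leans), across its 14 mm width (along y = hinge line; 8 mm thick along x). z runs up the stem to the ring. The stem spans 37 to 143 mm from the hinge line; below it two 5 mm wires spread from 42 mm down to the ears
- ring (a point): centre of the closed steel ring on top of the stem: 36 mm inside, 5 mm round wire, lying in the bail's plane (its axis is the point's x); 162.5 mm from the hinge line and 102.5 mm from stem. z points away from the stem
- weighed_bread: ring bread lying loose in the pan, 99 mm across, 23 mm thick, 0.07 to 0.19 kg; origin at the centre of its underside
- hook_seat (a point): lowest inner point of the bend of the scale's load hook, where a hung ring rests; about 300 mm above the table when unloaded. z up; the hook, of 6 mm round wire, lies in this point's x-z plane, the bend 18 mm wide inside; its shank rises 12 mm to +x of the seat. The scale's round body (120 mm across, 52 mm thick) is straight above, its lower neck 53 mm above the seat
- hook_tip (a point): upper end of the hook's open tip, 17 mm above the seat and 14 mm to -x of it (the side facing the robot). A ring goes on by passing it in +x over the tip, the whole bend inside the ring, until its wire lies between tip and shank, and then lowering it
- scale_hook (a joint): how far (m) the load hook is drawn down against the scale's spring: 0 unloaded, about 0.0038 per newton after the first 0.7 N, end stop at 0.040. The loaded pan draws it down 12 to 18 mm
- stand: fixed steel scale stand; origin on the table below the arm's end and the hook's shank, z up, x the way from the robot. Round foot 140 mm across, 18 mm high, and 22 mm post at x = +125, y = +105 mm; arm 545 mm above the table. The scale swings freely fore and aft on the arm's end and turns on a swivel by up to 0.4 rad: a push under 1 N moves the hook by some mm
- bowl: bystander: blue ceramic bowl, 104 mm across, 50 mm high; origin under its centre
- cutter_cup: bystander: steel cup, 72 mm across, 58 mm high; origin under its centre
- tin: bystander: red tin, 72 mm across, 85 mm high; origin under its centre
- bread_left: bystander: ring bread on the table, 110 mm across, 26 mm thick; origin under its centre
- bread_right: bystander: ring bread on the table, 110 mm across, 26 mm thick; origin under its centre
- ridged_board: bystander: ridged wooden pasta board 130 x 70 x 10 mm with a 75 mm handle towards its -x; origin under its centre
- scraper: bystander: steel dough scraper 90 x 120 mm with a wooden back 20 mm high; origin under its centre
There are look-alikes about, which are no part of the job. Leave any blue or purple look-alike of the weighed_bread alone.

How it is judged:
By the outcome, as a careful person would: the job done as asked, in the order asked, and still so for the second after the job is handed in, with the robot touching nothing.
It also fails if it takes over 70 s, if anything falls off the work surface, if the arm or the gripper's body presses on something with over 40 N, if the wrist force passes 120 N, or if a joint passes its speed limit or range.

## Working session

There is one attempt and no reset: what is moved stays moved. The work goes in short steps, Python scripts to look and compute and a shell command to move; the robot and the scene stay as the last step left them, time stands still between calls to the robot, and variables do not carry over. Pictures are saved under pics/ and viewed, at most 13 in all, crops included, and the job is handed in when it is done.

```bash
mkdir -p pics
cat > h.py <<'E'
import numpy as np,cv2
from cell import bot
from scipy.spatial.transform import Rotation as R
def cal(n):
    c=bot.calibration(n);K=np.array(c["intrinsics"]);return K,c["k1"],cv2.Rodrigues(np.array(c["rvec"],float))[0],np.array(c["tvec"],float).ravel()
def ray(n,uv,c=None):
    K,k1,Rm,t=c or cal(n)
    d=np.array([(uv[0]-K[0,2])/K[0,0],(uv[1]-K[1,2])/K[1,1]])
    s=d.copy()
    for _ in range(20): s=d/(1+k1*(s@s))
    v=Rm.T@np.r_[s,1]; return -Rm.T@t, v/np.linalg.norm(v)
def onz(n,uv,z,c=None):
    o,v=ray(n,uv,c); return o+v*(z-o[2])/v[2]
def onplane(n,uv,p,nn,c=None):
    o,v=ray(n,uv,c); return o+v*(np.dot(np.array(p)-o,nn)/np.dot(v,nn))
def tri(a,b):
    A=np.zeros((3,3));B=np.zeros(3)
    for o,v in (a,b):
        P=np.eye(3)-np.outer(v,v);A+=P;B+=P@o
    p=np.linalg.solve(A,B);return p,[np.linalg.norm((np.eye(3)-np.outer(v,v))@(p-o)) for o,v in (a,b)]
def proj(n,p,c=None):
    K,k1,Rm,t=c or cal(n); q=Rm@np.array(p)+t; s=q[:2]/q[2]; s=s*(1+k1*(s@s)); return K[:2,:2]@s+K[:2,2]
def st():
    s=bot.read_state();return np.array(s["position"]),R.from_quat(s["tool_rot"]),s
E
python3 - <<'E'
from h import *
for n in("scene","top","wrist"):
    cv2.imwrite(f"pics/{n}0.png",bot.capture(n)); K,k1,Rm,t=cal(n); print(n,K[0,0],k1,(-Rm.T@t).round(3),Rm[2].round(2))
cv2.imwrite("pics/a.png",np.hstack([cv2.imread("pics/scene0.png"),cv2.imread("pics/top0.png")])[:, :])
p,r,s=st();print(p,r.as_matrix().round(3),s["clock"],s["ft_force"])
E
```

```text
scene 432.5970038819343 -0.004186604395534166 [ 1.181 -0.53   1.306] [-0.49  0.38 -0.79]
top 530.016618226816 -0.08109793356592569 [ 0.251 -0.006  2.069] [ 0.15 -0.01 -0.99]
wrist 337.27856582382225 -0.020044663448134055 [ 0.321 -0.482  0.373] [-0.25 -0.12 -0.96]
[ 0.25715429 -0.51409631  0.23084349] [[ 0.894  0.447 -0.   ]
 [ 0.447 -0.894  0.001]
 [ 0.    -0.001 -1.   ]] 0.15 [ 0.37093206 -0.20637622 -0.16773413]
```

View pics/scene0.png

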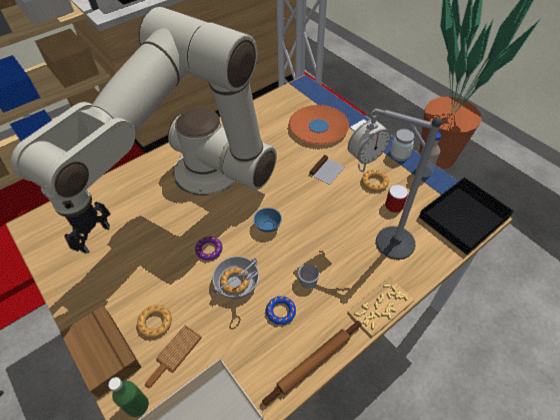

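View pics/top0.png

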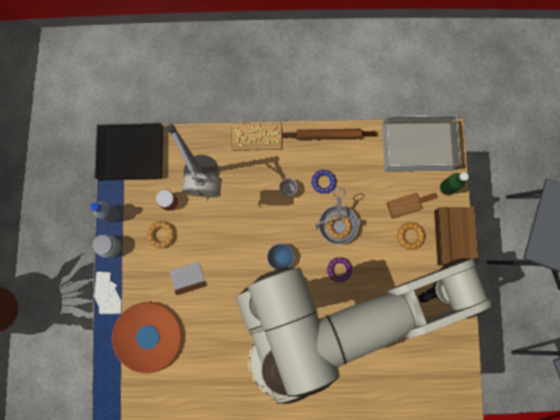

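The scene view shows the pan at about (236,280), with its ring shadow at (235,322), and the scale at (370,143). The top view shows the pan at (340,225), the ring at (339,193) and the stand foot at (202,178). I'll enlarge these areas.

Run:
```python
from h import *
s=cv2.imread("pics/scene0.png");t=cv2.imread("pics/top0.png")
f=lambda im,x,y,w,h:cv2.resize(im[y:y+h,x:x+w],(400,300),interpolation=cv2.INTER_CUBIC)
# 4x crops 100x75
cv2.imwrite("pics/crops.png",np.vstack([np.hstack([f(s,190,240,100,75),f(t,295,180,100,75)]),np.hstack([f(s,330,100,100,75),f(t,155,120,100,75)])]))
```

```text
(no output)
```

View pics/crops.png

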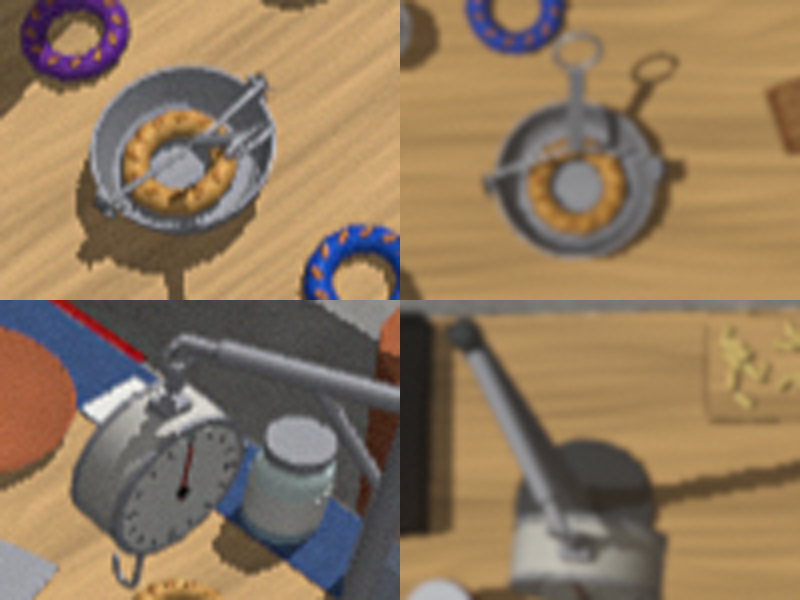

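The crops show three things:
- **Pan, top view:** the ears are at (317.5,226) and (358,222), and the ring is at (339.5,192.5).
- **Hook, scene view:** the bend bottom is at (362,170.5) and the tip is near (359,165). The hook opens toward the robot.
- **Arm end, top view:** it is at about (199,181).

Run:
```python
from h import *
e=[onz("top",u,.052) for u in((317.5,226),(358,222))];print("ears top",e)
print("ears scene",[onz("scene",u,.052) for u in((216.75,292),(254.5,261))])
print("ring",onz("top",(339.5,192.5),.05+.1625*np.cos(.66)))
a=onz("top",(199,181),.545);print("armend",a, "scene",onz("scene",(374,118),.545))
print("hook scene z.3",onz("scene",(362,170.5),.3),"tip",onz("scene",(359,165),.317))
for n,u in(("bowl",(281,257)),("cup",(289,187)),("blue",(324,181)),("purple",(340,270)),("foot",(202,178)),("tin",(166,200)),("breadL",(161,235))):print(n,onz("top",u,.03).round(3))
```

```text
ears top [array([ 0.50963643, -0.13405499,  0.052     ]), array([ 0.5216994 , -0.29054444,  0.052     ])]
ears scene [array([ 0.53015576, -0.2944642 ,  0.052     ]), array([ 0.51368458, -0.13086169,  0.052     ])]
ring [ 0.61441146 -0.20984177  0.17837374]
armend [0.58743902 0.24144773 0.545     ] scene [0.62013069 0.22703217 0.545     ]
hook scene z.3 [0.59277787 0.25545304 0.3       ] tip [0.57985376 0.25194171 0.317     ]
bowl [0.395 0.009 0.03 ]
cup [ 0.669 -0.028  0.03 ]
blue [ 0.69  -0.167  0.03 ]
purple [ 0.34  -0.217  0.03 ]
foot [0.713 0.313 0.03 ]
tin [0.628 0.455 0.03 ]
breadL [0.49  0.473 0.03 ]
```

The pan centre is at about (0.519,-0.212) with a yaw of about 0.09 rad. The stem is at about (0.556,-0.209,0.097), and the hook seat is roughly at (0.59,0.25,0.30). I'll move to a standoff.

```bash
python3 -m pendant '[[[0.88,-0.4,0.0],[0,0,0],1],[[0.88,-0.4,0.0],[0,0,0],1],[[0.88,-0.4,0.0],[0,0,0],1],[[0.88,-0.4,0.0],[0,0,0],1],[[0.88,-0.4,0.0],[0,0,0],1],[[0.88,-0.4,0.0],[0,0,0],1],[[0.88,-0.4,0.0],[0,0,0],1],[[0.88,-0.4,0.0],[0,0,0],1],[[0,0,0],[0,0,1],1],[[0,0,0],[0,0,1],1]]' 110
python3 -m pendant '[[[0,0,0],[0,0,1],1],[[0,0,0],[0,0.9,0],1],[[0,0,0],[0,0.9,0],1],[[0,0,0],[0,0.9,0],1],[[0,0,0],[0,0.9,0],1],[[0,0,0],[0,0,0],1],[[0,0,0],[0,0,0],1],[[0,0,0],[0,0,0],1],[[0,0,0],[0,0,0],1],[[0,0,0],[0,0,0],1]]'
python3 - <<'E'
from h import *
p,r,s=st();print(p,r.as_matrix().round(3),np.round(s["joints"],3))
cv2.imwrite("pics/w1.png",bot.capture("wrist"))
E
```

```text
clock: 1.4
position: [0.5007, -0.213, 0.231]
tool_rot: [0.994, 0.11, -0.0, -0.0]
ft_force: [-0.3, -0.1, -0.7]
opening: 0.0853
grasp_force: 0.0
clock: 2.65
position: [0.5006, -0.2136, 0.2312]
tool_rot: [0.975, 0.051, 0.214, -0.011]
ft_force: [-0.4, -0.3, -1.1]
opening: 0.0856
grasp_force: 0.0
[ 0.50063026 -0.21355633  0.23120261] [[ 0.903  0.104  0.416]
 [ 0.094 -0.995  0.044]
 [ 0.418 -0.    -0.908]] [-0.735 -0.143  1.791  0.339  1.214  0.657]
```

View pics/w1.png

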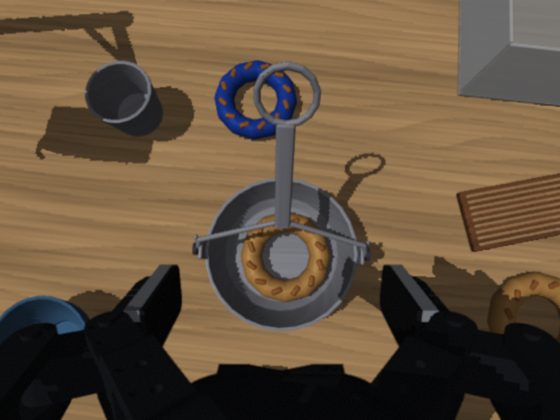

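The wrist view shows the ears at about (199,247) and (363,253), the ring at (287,95), and the stem running from (287,125) to (283,220). The bread lies in the pan.

Run:
```python
from h import *
a,b=[onz("wrist",u,.052) for u in((199,247),(363,253))];c=(a+b)/2;print(a,b,c,np.linalg.norm(a-b))
y=(a-b)/np.linalg.norm(a-b);x=np.array([y[1],-y[0],0]);print("yaw",np.arctan2(x[1],x[0]))
c[2]=.05
print("ring",onz("wrist",(287,95),.178), "pred",c+.1625*(np.sin(.66)*x+np.array([0,0,np.cos(.66)])))
S=c+.06*(np.sin(.66)*x+np.array([0,0,np.cos(.66)]));print("stem",S,proj("wrist",S))
p,r,s=st()
th=.56; z=np.sin(th)*x-np.array([0,0,np.cos(th)])
for d in(.1,0): T=S+(.019-d)*z; print(d,T,"now-tool shift/50mm",r.inv().apply(T-p)/.05)
```

```text
[ 0.51128782 -0.12969576  0.052     ] [ 0.52233654 -0.29251939  0.052     ] [ 0.51681218 -0.21110758  0.052     ] 0.1631980637152794
yaw 0.06775313875225697
ring [ 0.61556407 -0.20495612  0.178     ] pred [ 0.61621508 -0.20436239  0.17837374]
stem [ 0.55351479 -0.20861705  0.09739953] [282.37640238 206.07344662]
0.1 [ 0.51058743 -0.21152997  0.1660272 ] now-tool shift/50mm [-0.36058703 -0.01971181  1.26920464]
0 [ 0.56358417 -0.20793377  0.08130169] now-tool shift/50mm [-0.10519926  0.01931913  3.25244786]
```

```bash
python3 -m pendant '[[[-0.18,-0.01,0.64],[0,0,0],0.5],[[-0.18,-0.01,0.63],[0,0,0],0.5],[[0,0,0],[0,0.54,0.15],0.5],[[0,0,0],[0,0.53,0.15],0.5],[[0,0,0],[0,0,0],0.5],[[0,0,0.5],[0,0,0],0.5],[[0,0,0.5],[0,0,0],0.5],[[0,0,0.3],[0,0,0],0.5],[[0,0,0],[0,0,0],0.5],[[0,0,0],[0,0,0],0.5]]'
python3 - <<'E'
from h import *
p,r,s=st();print(p,r.as_matrix().round(3),np.round(s["joints"],3))
T=np.array([.56358,-.20793,.0813]);print(r.inv().apply(T-p)/.05)
cv2.imwrite("pics/w2.png",bot.capture("wrist"))
E
```

```text
clock: 3.95
position: [0.545, -0.2083, 0.1118]
tool_rot: [0.96, 0.032, 0.276, -0.018]
ft_force: [-0.1, -0.3, 0.3]
opening: 0.064
grasp_force: 0.0
[ 0.54499424 -0.20832455  0.11177945] [[ 0.845  0.072  0.529]
 [ 0.052 -0.997  0.053]
 [ 0.531 -0.017 -0.847]] [-0.718 -0.013  1.969  0.539  0.856  0.494]
[-0.00927327  0.02922028  0.71336772]
```

View pics/w2.png

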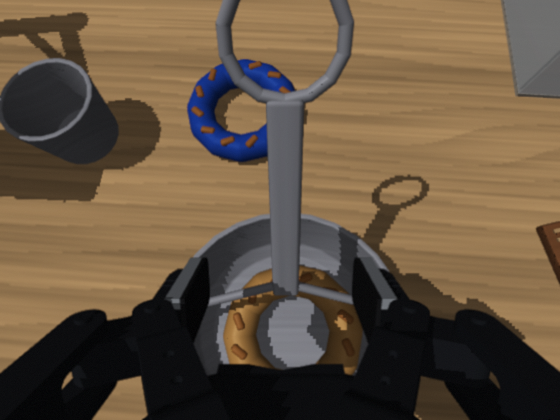

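The stem, at about (285,200), is centred between the fingers. I'll advance and pinch it.

```bash
python3 -m pendant '[[[0,0.01,0.36],[-0.17,0,0],0.5],[[0,0.02,0.36],[0,0,0],0.5],[[0,0,0],[0,0,0],-0.2],[[0,0,0],[0,0,0],-0.5],[[0,0,0],[0,0,0],-1],[[0,0,0],[0,0,0],-1],[[0,0,0],[0,0,0],-1],[[0,0,0],[0,0,0],-1],[[0,0,0],[0,0,0],-1],[[0,0,0],[0,0,0],-1]]' 110
python3 - <<'E'
from h import *
p,r,s=st();print(p,r.as_matrix().round(3),np.round(s["joints"],3))
for n in ("wrist",):cv2.imwrite("pics/w3.png",bot.capture(n))
# arc about hinge
H=np.array([.5168,-.2111,.05]);M=r.as_matrix();q=p-.019*M[:,2]-H;x=np.array([.9977,.0678,0]);print("grasp rel hinge x,z,len",q@x,q[2],np.hypot(q@x,q[2]),np.arctan2(q@x,q[2]))
E
```

```text
clock: 5.25
position: [0.5643, -0.2087, 0.0815]
tool_rot: [0.96, 0.029, 0.277, -0.008]
ft_force: [-3.4, -1.5, 6.4]
opening: 0.0118
grasp_force: 107.3
[ 0.56430892 -0.20865948  0.08154141] [[ 0.845  0.061  0.531]
 [ 0.052 -0.998  0.031]
 [ 0.532  0.001 -0.847]] [-0.68   0.054  1.972  0.548  0.759  0.495]
grasp rel hinge x,z,len 0.03745214684355833 0.04762618524833283 0.060588091441305295 0.6663789913215603
```

Firm pinch. Now I'll swing the bail upright about the hinge line.

```bash
python3 -m pendant '[[[-0.002,0,-0.075],[0,0.55,0],-1],[[-0.002,0,-0.075],[0,0.55,0],-1],[[-0.002,0,-0.075],[0,0.55,0],-1],[[-0.002,0,-0.075],[0,0.55,0],-1],[[-0.002,0,-0.075],[0,0.55,0],-1],[[-0.002,0,-0.075],[0,0.55,0],-1],[[-0.002,0,-0.075],[0,0.55,0],-1],[[-0.002,0,-0.075],[0,0.55,0],-1],[[-0.002,0,-0.075],[0,0.55,0],-1],[[-0.002,0,-0.075],[0,0.55,0],-1]]'
python3 - <<'E'
from h import *
p,r,s=st();print(p,r.as_matrix().round(3),np.round(s["joints"],3))
a=bot.capture("wrist");b=bot.capture("scene")
cv2.imwrite("pics/w4.png",np.hstack([cv2.resize(a,(400,300)),cv2.resize(b[150:360,100:380],(400,300))]))
H=np.array([.5168,-.2111,.05]);M=r.as_matrix();q=p-.019*M[:,2]-H;x=np.array([.9977,.0678,0]);print("grasp rel hinge x,z,len",q@x,q[2],np.hypot(q@x,q[2]),np.arctan2(q@x,q[2]))
E
```

```text
clock: 6.55
position: [0.5358, -0.2108, 0.1053]
tool_rot: [0.818, 0.025, 0.574, -0.016]
ft_force: [-1.4, 1.5, 0.2]
opening: 0.0117
grasp_force: 107.7
[ 0.53575004 -0.21082961  0.10528645] [[ 0.339  0.06   0.939]
 [ 0.022 -0.998  0.056]
 [ 0.941  0.002 -0.34 ]] [-1.014  0.086  2.335  1.707  0.986 -0.804]
grasp rel hinge x,z,len 0.001055728968709494 0.06174196776309787 0.06175099308444188 0.017097383425507248
```

View pics/w4.png

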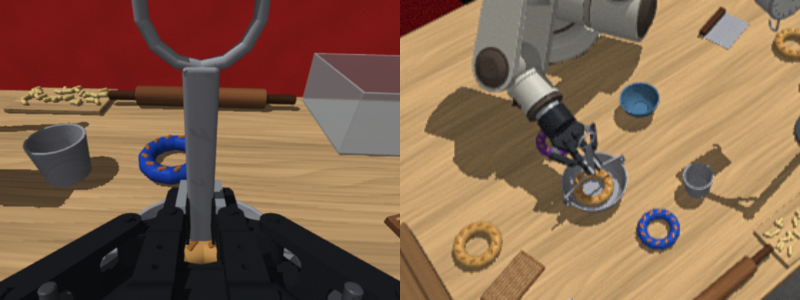

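The bail is upright with the bread in the pan. Next I'll lift it smoothly.

```bash
python3 -m pendant '[[[0.05,0,-0.02],[0,0,0],-1],[[0.09,0,-0.034],[0,0,0],-1],[[0.14,0,-0.05],[0,0,0],-1],[[0.19,0,-0.07],[0,0,0],-1],[[0.24,0,-0.085],[0,0,0],-1],[[0.28,0,-0.1],[0,0,0],-1],[[0.28,0,-0.1],[0,0,0],-1],[[0.28,0,-0.1],[0,0,0],-1],[[0.19,0,-0.07],[0,0,0],-1],[[0.09,0,-0.034],[0,0,0],-1]]'
python3 - <<'E'
from h import *
p,r,s=st();print(p,r.as_matrix().round(3),np.round(s["joints"],3))
T=np.array([.53,.25,p[2]]);print(r.inv().apply(T-p)/.05)
E
```

```text
clock: 7.9
position: [0.5359, -0.2097, 0.2019]
tool_rot: [0.819, 0.025, 0.573, -0.017]
ft_force: [-0.2, 0.1, -5.6]
opening: 0.0115
grasp_force: 107.6
[ 0.53592078 -0.20971959  0.20185694] [[ 0.343  0.062  0.937]
 [ 0.022 -0.998  0.057]
 [ 0.939  0.001 -0.343]] [-1.011 -0.152  2.27   1.499  0.974 -0.436]
[ 0.16107082 -9.18426021  0.41747224]
```

```bash
python3 -m pendant '[[[0,-0.2,-0.01],[0,0,0],-1],[[0,-0.4,-0.01],[0,0,0],-1],[[0,-0.6,-0.01],[0,0,0],-1],[[0,-0.6,-0.01],[0,0,0],-1],[[0,-0.6,-0.01],[0,0,0],-1],[[0,-0.6,-0.01],[0,0,0],-1],[[0,-0.6,-0.01],[0,0,0],-1],[[0,-0.6,-0.01],[0,0,0],-1],[[0,-0.6,-0.01],[0,0,0],-1],[[0,-0.6,-0.01],[0,0,0],-1]]'
python3 -m pendant '[[[0,-0.6,-0.01],[0,0,0],-1],[[0,-0.6,-0.01],[0,0,0],-1],[[0,-0.6,-0.01],[0,0,0],-1],[[0,-0.6,-0.01],[0,0,0],-1],[[0,-0.6,-0.01],[0,0,0],-1],[[0,-0.4,0],[0,0,0],-1],[[0,-0.3,0],[0,0,0],-1],[[0,-0.1,0],[0,0,0],-1],[[0,0,0],[0,0,0],-1],[[0,0,0],[0,0,0],-1]]'
python3 - <<'E'
from h import *
p,r,s=st();print(p,r.as_matrix().round(3),np.round(s["joints"],3))
a=bot.capture("wrist");b=bot.capture("scene")
cv2.imwrite("pics/w5.png",a);cv2.imwrite("pics/s5.png",b)
cv2.imwrite("pics/c5.png",np.hstack([cv2.resize(a,(400,300)),cv2.resize(b[90:240,280:480],(400,300))]))
E
```

```text
clock: 9.15
position: [0.5137, 0.0605, 0.202]
tool_rot: [0.82, 0.025, 0.572, -0.018]
ft_force: [1.7, 0.6, -3.9]
opening: 0.0118
grasp_force: 107.7
clock: 10.4
position: [0.5165, 0.1525, 0.2149]
tool_rot: [0.801, 0.03, 0.598, -0.027]
ft_force: [0.4, 0.2, -5.5]
opening: 0.0119
grasp_force: 107.7
[0.51654611 0.15254443 0.21492083] [[ 0.284  0.081  0.955]
 [ 0.016 -0.997  0.08 ]
 [ 0.959 -0.008 -0.284]] [ 0.226 -0.375  2.439  3.744  0.244 -2.11 ]
```

View pics/c5.png

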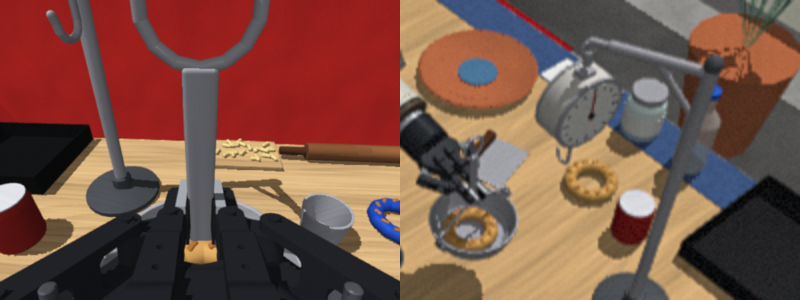

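The wrist view shows the hook at the left. In full resolution the bend is near (92,56) and the tip near (71,18). In the scene view the bend is at (363,170.5) and the tip at (358.5,165.5). The wrist passed near a singularity, so the carry stopped short at y=0.15.

Run:
```python
from h import *
a=tri(ray("wrist",(92,56)),ray("scene",(363,170.5)));b=tri(ray("wrist",(71,18)),ray("scene",(358.5,165.5)));print(a,b)
p,r,s=st();M=r.as_matrix();print(np.round(s["joints"],3),p,M.round(3))
g=p-.019*M[:,2];ring=g+np.array([0,0,.1025]);print("ring nominal",ring)
w=cv2.imread("pics/w5.png")
# ring seen in wrist: full-res centre
print("ring proj",proj("wrist",ring))
T=np.array([.50,.25,p[2]]);print(r.inv().apply(T-p)/.05)
cv2.imwrite("pics/c6.png",cv2.resize(w[0:150,0:400],(800,300),interpolation=cv2.INTER_CUBIC))
```

```text
(array([0.59194404, 0.26182015, 0.29556606]), [np.float64(0.000373245045111906), np.float64(0.00037324504511199847)]) (array([0.57595058, 0.25527564, 0.31310478]), [np.float64(0.0026185733944337607), np.float64(0.002618573394433841)])
[ 0.226 -0.375  2.438  3.744  0.244 -2.11 ] [0.51679578 0.15225951 0.21528646] [[ 0.283  0.08   0.956]
 [ 0.016 -0.997  0.079]
 [ 0.959 -0.008 -0.283]]
ring nominal [0.49863723 0.15075635 0.32317235]
ring proj [280.42612356  -8.97139043]
[-0.06481118 -1.97540767 -0.16638599]
```

View pics/c6.png

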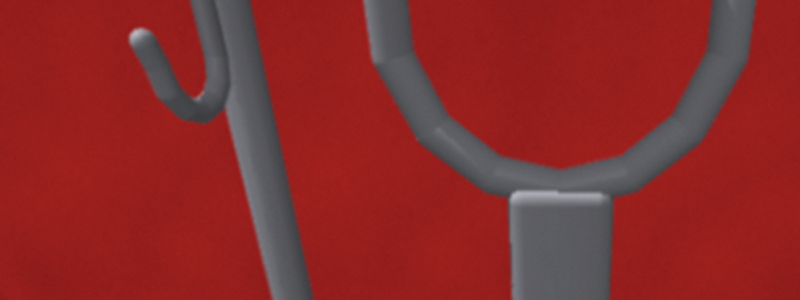

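The hook bend in full resolution: outer bottom (97,60), seat (96,49), tip (69,16). I'll keep moving sideways, slowly.

```bash
python3 -m pendant '[[[0,-0.2,-0.02],[0,-0.05,0.03],-1],[[0,-0.25,-0.02],[0,-0.05,0.03],-1],[[0,-0.25,-0.02],[0,-0.05,0.03],-1],[[0,-0.25,-0.02],[0,-0.05,0.03],-1],[[0,-0.25,-0.02],[0,-0.05,0.03],-1],[[0,-0.25,-0.02],[0,-0.05,0.03],-1],[[0,-0.25,-0.02],[0,-0.05,0.03],-1],[[0,-0.2,-0.02],[0,-0.05,0],-1],[[0,-0.1,0],[0,-0.05,0],-1],[[0,0,0],[0,-0.05,0],-1]]'
python3 - <<'E'
from h import *
p,r,s=st();M=r.as_matrix();print(p,M.round(3),np.round(s["joints"],3))
E
```

```text
clock: 11.75
position: [0.5022, 0.2514, 0.2191]
tool_rot: [0.818, 0.021, 0.574, -0.034]
ft_force: [0.3, -0.5, -4.9]
opening: 0.0121
grasp_force: 107.7
[0.50215513 0.25142706 0.21912736] [[ 0.34   0.074  0.938]
 [-0.005 -0.997  0.08 ]
 [ 0.94  -0.032 -0.339]] [ 0.588 -0.248  2.304  4.528  0.48  -2.716]
```

j4 is at its range limit here. I'll fit a quick kinematic model from the logged poses to pick a feasible tool yaw and pitch.

```bash
cat > k.py <<'E'
from h import *
from scipy.optimize import least_squares
D=[([-1.241,.15,1.437,0,1.554,-.134],[.2572,-.5141,.2308],[0,-.001,-1],[.894,.447,0]),
([-.735,-.143,1.791,.339,1.214,.657],[.50063,-.21356,.2312],[.416,.044,-.908],[.903,.094,.418]),
([-.68,.054,1.972,.548,.759,.495],[.5643,-.20866,.08154],[.531,.031,-.847],[.845,.052,.532]),
([-1.014,.086,2.335,1.707,.986,-.804],[.53575,-.21083,.10529],[.939,.056,-.34],[.339,.022,.941]),
([-1.011,-.152,2.27,1.499,.974,-.436],[.53592,-.20972,.20186],[.937,.057,-.343],[.343,.022,.939]),
([.226,-.375,2.439,3.744,.244,-2.11],[.51655,.15254,.21492],[.955,.08,-.284],[.284,.016,.959]),
([.588,-.248,2.304,4.528,.48,-2.716],[.50216,.25143,.21913],[.938,.08,-.339],[.34,-.005,.94])]
def fk(j,P):
    h,L1,L2,L,a,d,e,s4,s6,o3,o6=P
    E=R.from_euler
    A=E('Z',j[0]); f=E('Y',j[1]+j[2]+o3)      # forearm frame: z along the forearm
    W=A*f*E('Z',s4*j[3]); T=W*E('Y',j[4])*E('Z',s6*j[5]+o6)
    u=A.apply([a,d,h])+(A*E('Y',j[1])).apply([0,0,L1])+(A*f).apply([e,0,L2])
    return u+T.apply([0,0,L]),T
def res(P): 
    o=[]
    for j,p,z,x in D:
        q,T=fk(j,P);M=T.as_matrix();o+=[*(q-p),*(.3*(M[:,2]-z)),*(.3*(M[:,0]-x))]
    return np.array(o)
def fit():
    best=None
    for s4 in(1,-1):
      for s6 in(1,-1):
        for o6 in(0,1.57,3.14,-1.57):
          f=lambda v:res(np.r_[v[:7],s4,s6,v[7:]])
          q=least_squares(f,[.3,.35,.35,.25,0,-.0,0,0,o6])
          if best is None or q.cost<best[0]: best=(q.cost,np.r_[q.x[:7],s4,s6,q.x[7:]])
    return best
E
python3 - <<'E'
from k import *
c,P=fit();print(c,P.round(4));print(np.abs(res(P)).max())
np.save("P.npy",P)
def ik(yaw,dl,ring,lean=0.):
    z=np.array([np.cos(dl)*np.cos(yaw),np.cos(dl)*np.sin(yaw),-np.sin(dl)]);x=np.array([np.sin(dl)*np.cos(yaw),np.sin(dl)*np.sin(yaw),np.cos(dl)])
    p=np.array(ring)-[0,0,.1025]+.019*z
    f=lambda j:(lambda q,T:np.r_[q-p,.3*(T.as_matrix()[:,2]-z),.3*(T.as_matrix()[:,0]-x)])(*fk(j,P))
    q=least_squares(f,[.5,-.2,2.2,4.2,.5,-2.4]);return q.x,q.cost
for dl in(.35,.25,.15,0):
  for yaw in(-.3,0,.1,.2,.3,.4,.5):
    for rg in((.50,.257,.306),(.592,.257,.306)):
      j,c=ik(yaw,dl,rg);print(dl,yaw,rg[0],j.round(2),"%.0e"%c)
E
```

```text
5.271192779962797e-07 [1.6130e-01 4.7680e-01 4.9810e-01 3.2240e-01 1.3000e-03 7.6900e-02
 7.1200e-02 1.0000e+00 1.0000e+00 1.0000e-04 1.5707e+00]
0.00027529246038817675
0.35 -0.3 0.5 [ 0.79  0.05  2.1   4.78  0.99 -2.67] 5e-23
0.35 -0.3 0.592 [ 0.65  0.16  1.97  4.71  0.87 -2.7 ] 1e-16
0.35 0 0.5 [ 0.64 -0.12  2.26  4.51  0.61 -2.65] 2e-23
0.35 0 0.592 [ 0.5   0.03  2.12  4.37  0.5  -2.57] 6e-30
0.35 0.1 0.5 [ 0.57 -0.17  2.3   4.37  0.46 -2.59] 2e-28
0.35 0.1 0.592 [ 0.44 -0.01  2.16  4.15  0.37 -2.43] 2e-30
0.35 0.2 0.5 [ 0.48 -0.22  2.33  4.11  0.32 -2.42] 5e-26
0.35 0.2 0.592 [ 0.36 -0.04  2.18  3.75  0.27 -2.11] 2e-17
0.35 0.3 0.5 [ 0.38 -0.25  2.36  3.51  0.2  -1.91] 2e-27
0.35 0.3 0.592 [ 0.28 -0.05  2.2   3.07  0.22 -1.5 ] 2e-18
0.35 0.4 0.5 [ 0.27 -0.27  2.37  2.54  0.21 -1.02] 3e-25
0.35 0.4 0.592 [ 0.2  -0.06  2.2   8.7   0.28 -7.22] 7e-21
0.35 0.5 0.5 [ 0.17 -0.27  2.37  8.31  0.35 -6.89] 4e-30
0.35 0.5 0.592 [ 0.12 -0.06  2.2   2.06  0.4  -0.66] 4e-25
0.25 -0.3 0.5 [ 0.81  0.09  2.12  4.64  1.06 -2.53] 3e-26
0.25 -0.3 0.592 [ 0.67  0.2   2.    4.56  0.94 -2.54] 2e-18
0.2
[... 1566 characters left out ...]
 [ 0.69  0.34  2.04  4.27  1.18 -2.25] 1e-28
0 0 0.5 [ 0.68  0.11  2.35  3.95  1.06 -2.04] 5e-19
0 0 0.592 [ 0.53  0.22  2.21  3.8   0.97 -1.98] 1e-21
0 0.1 0.5 [ 0.59  0.07  2.39  3.75  0.99 -1.93] 4e-23
0 0.1 0.592 [ 0.45  0.19  2.25  3.59  0.92 -1.86] 1e-19
0 0.2 0.5 [ 0.49  0.03  2.44  3.51  0.93 -1.8 ] 4e-21
0 0.2 0.592 [ 0.37  0.17  2.28  3.36  0.89 -1.71] 2e-19
0 0.3 0.5 [ 0.38  0.01  2.47  3.25  0.9  -1.64] 7e-18
0 0.3 0.592 [ 0.28  0.15  2.3   3.12  0.88 -1.56] 2e-18
0 0.4 0.5 [ 0.26 -0.01  2.48  2.97  0.91 -1.46] 2e-27
0 0.4 0.592 [ 0.19  0.15  2.3   2.87  0.9  -1.4 ] 2e-29
0 0.5 0.5 [ 0.14 -0.02  2.49  2.7   0.95 -1.3 ] 3e-17
0 0.5 0.592 [ 0.1   0.15  2.3   2.65  0.94 -1.26] 2e-22
```

The model fits to 0.3 mm. At the hook, yaw 0.1 and δ 0.35 are well within range (j4≈4.15), so moving forward leaves the limit. I'll advance to just before the tip and look again.

```bash
python3 -m pendant '[[[0,0,0.1],[0,0,0],-1],[[0,0,0.15],[0,0,-0.07],-1],[[0,0,0.2],[0,0,-0.07],-1],[[0,0,0.2],[0,0,-0.07],-1],[[-0.01,-0.01,0.2],[0,0,-0.07],-1],[[-0.01,-0.01,0.2],[0,0,0],-1],[[-0.01,0,0.1],[0,0,0],-1],[[0,0,0.06],[0,0,0],-1],[[0,0,0],[0,0,0],-1],[[0,0,0],[0,0,0],-1]]'
python3 - <<'E'
from h import *
p,r,s=st();M=r.as_matrix();print(p,M.round(3),np.round(s["joints"],3))
g=p-.019*M[:,2];print("ring",g+[0,0,.1025])
a=bot.capture("wrist");b=bot.capture("scene")
cv2.imwrite("pics/w7.png",a);cv2.imwrite("pics/s7.png",b)
cv2.imwrite("pics/c7.png",np.vstack([cv2.resize(a[0:150,120:520],(800,300),interpolation=3),np.hstack([cv2.resize(b[140:215,310:410],(400,300),interpolation=3),cv2.resize(b[90:240,270:470],(400,300))])]))
E
```

```text
clock: 13.0
position: [0.5581, 0.2573, 0.1973]
tool_rot: [0.817, 0.035, 0.575, -0.025]
ft_force: [-0.2, -0.2, -4.9]
opening: 0.0115
grasp_force: 107.7
[0.55807238 0.25725776 0.19732759] [[ 0.337  0.085  0.938]
 [ 0.029 -0.996  0.08 ]
 [ 0.941 -0.    -0.338]] [ 0.511 -0.095  2.238  4.281  0.442 -2.517]
ring [0.54025867 0.25573672 0.30625861]
```

View pics/c7.png

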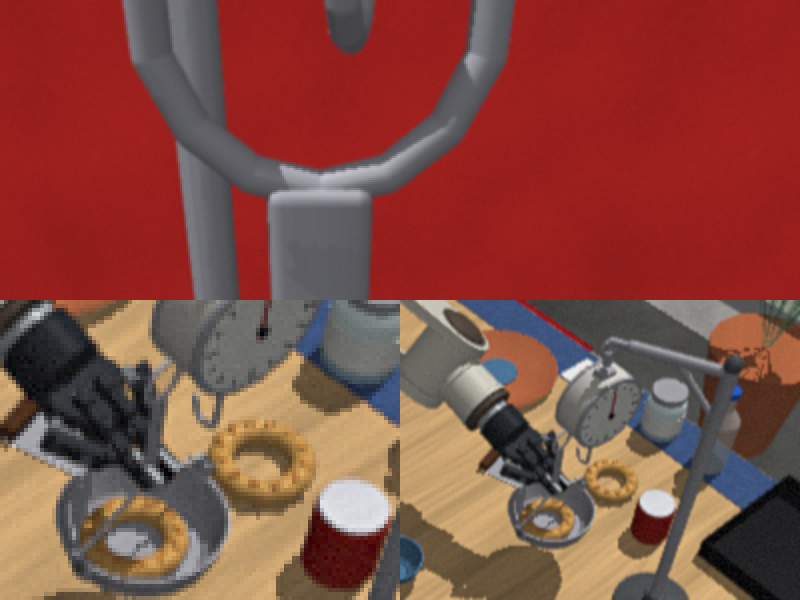

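The wrist view shows the hook nearly end-on, with its outer bottom at about (295,26). The stem and ring axis is at about (280,95). In the scene view the hook bottom is at about (361.5,171).

Run:
```python
from h import *
print(tri(ray("wrist",(295,26)),ray("scene",(361.7,171))))
for x in(.585,.592,.6):print(onplane("wrist",(295,26),[x,0,0],[1,0,0]))
# where the ring bottom is seen: stem top centre (280,96), ring inner bottom (280.5,84)
for u in((280,96),(280.5,87)):print("ring px",onplane("wrist",u,[.540,.2557,0],[1,.08,0]))
p,r,s=st();M=r.as_matrix()
g=p-.019*M[:,2]
for k in(.083,.082+.0):print(proj("wrist",g+[0,0,k]))
print(proj("wrist",g+[0,0,.1025-.0205]))
# pan ears in the scene? scale: hook to wrist-cam ray
```

```text
(array([0.59051829, 0.2563727 , 0.29386626]), [np.float64(0.0012334481064436127), np.float64(0.0012334481064436096)])
[0.585      0.25513018 0.29380114]
[0.592      0.25545918 0.29293714]
[0.6        0.25583519 0.29194972]
ring px [0.53992325 0.25665936 0.28253564]
ring px [0.53993423 0.25652216 0.28490957]
[283.45816125  79.29441901]
[283.44425998  83.20420435]
[283.44425998  83.20420435]
```

The hook seat is at about (0.590,0.256,0.300). The ring is at about (0.540,0.2565,0.305), so it lines up to thread over the tip. I'll advance 49 mm along world x, slowly.

```bash
python3 -m pendant '[[[0.03,0.006,0.06],[0,0,0],-1],[[0.05,0.012,0.11],[0,0,0],-1],[[0.05,0.012,0.13],[0,0,0],-1],[[0.05,0.012,0.13],[0,0,0],-1],[[0.05,0.012,0.13],[0,0,0],-1],[[0.05,0.012,0.13],[0,0,0],-1],[[0.04,0.01,0.11],[0,0,0],-1],[[0.03,0.007,0.08],[0,0,0],-1],[[0.01,0,0.03],[0,0,0],-1],[[0,0,0],[0,0,0],-1]]'
python3 - <<'E'
from h import *
p,r,s=st();M=r.as_matrix();print(p,M.round(3),np.round(s["joints"],3),np.round(s["ft_force"],2))
g=p-.019*M[:,2];print("ring",g+[0,0,.1025])
a=bot.capture("wrist");b=bot.capture("scene")
cv2.imwrite("pics/w8.png",a);cv2.imwrite("pics/s8.png",b)
cv2.imwrite("pics/c8.png",np.hstack([cv2.resize(a[0:150,180:380],(400,300),interpolation=3),cv2.resize(b[145:190,335:395],(400,300),interpolation=3)]))
E
```

```text
clock: 14.35
position: [0.6073, 0.2572, 0.1986]
tool_rot: [0.817, 0.035, 0.574, -0.024]
ft_force: [-0.4, 0.2, -4.4]
opening: 0.012
grasp_force: 107.7
[0.60725433 0.25723298 0.19860835] [[ 0.338  0.085  0.937]
 [ 0.029 -0.996  0.08 ]
 [ 0.941 -0.    -0.339]] [ 0.447 -0.012  2.157  4.188  0.396 -2.453] [-0.45  0.19 -4.37]
ring [0.58944236 0.2557153  0.307545  ]
```

View pics/c8.png

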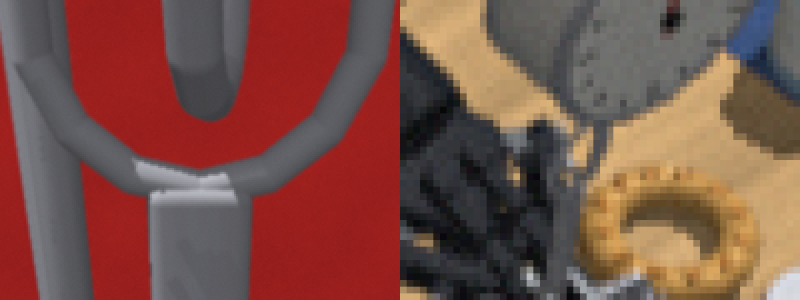

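The ring surrounds the bend in the wrist view: hook bottom at (284,58), ring's lower wire at about row 93. Contact force is near zero. Now I'll lower slowly.

```bash
python3 -m pendant '[[[-0.047,0,0.017],[0,0,0],-1],[[-0.047,0,0.017],[0,0,0],-1],[[-0.047,0,0.017],[0,0,0],-1],[[-0.047,0,0.017],[0,0,0],-1],[[-0.047,0,0.017],[0,0,0],-1],[[-0.047,0,0.017],[0,0,0],-1],[[-0.047,0,0.017],[0,0,0],-1],[[-0.047,0,0.017],[0,0,0],-1],[[-0.047,0,0.017],[0,0,0],-1],[[-0.03,0,0.011],[0,0,0],-1]]'
python3 -m pendant '[[[-0.02,0,0.007],[0,0,0],-1],[[-0.02,0,0.007],[0,0,0],-1],[[-0.02,0,0.007],[0,0,0],-1],[[-0.02,0,0.007],[0,0,0],-1],[[-0.02,0,0.007],[0,0,0],-1],[[-0.02,0,0.007],[0,0,0],-1],[[-0.02,0,0.007],[0,0,0],-1],[[0,0,0],[0,0,0],-1],[[0,0,0],[0,0,0],-1],[[0,0,0],[0,0,0],-1]]'
python3 - <<'E'
from h import *
p,r,s=st();M=r.as_matrix();g=p-.019*M[:,2];print("ring",g+[0,0,.1025],np.round(s["ft_force"],2))
a=bot.capture("wrist");b=bot.capture("scene")
cv2.imwrite("pics/c9.png",np.hstack([cv2.resize(a[0:150,180:380],(400,300),interpolation=3),cv2.resize(b[145:190,335:395],(400,300),interpolation=3)]))
E
```

```text
clock: 15.7
position: [0.6074, 0.2572, 0.1746]
tool_rot: [0.817, 0.035, 0.575, -0.024]
ft_force: [0.4, -0.6, -3.6]
opening: 0.0114
grasp_force: 107.7
clock: 16.95
position: [0.6073, 0.2573, 0.1673]
tool_rot: [0.817, 0.035, 0.575, -0.025]
ft_force: [-0.7, 0.5, -1.6]
opening: 0.0115
grasp_force: 107.7
ring [0.58946764 0.25573233 0.27620125] [-0.73  0.51 -1.6 ]
```

View pics/c9.png

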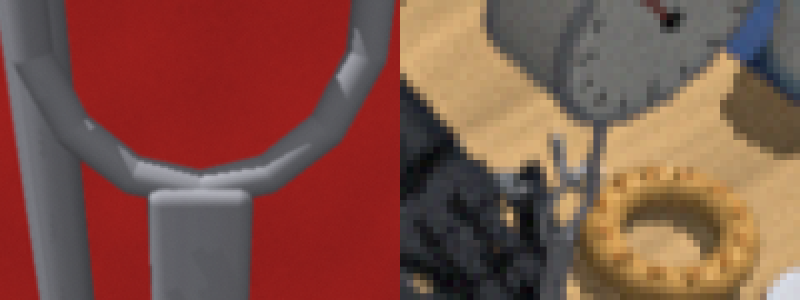

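The scene view shows the ring's wire sitting in the hook's bend, and the dial needle is turning. The scale has taken about half the load, so I'll keep lowering gradually.

```bash
python3 -m pendant '[[[-0.015,0,0.0055],[0,0,0],-1],[[-0.015,0,0.0055],[0,0,0],-1],[[-0.015,0,0.0055],[0,0,0],-1],[[-0.015,0,0.0055],[0,0,0],-1],[[-0.015,0,0.0055],[0,0,0],-1],[[-0.015,0,0.0055],[0,0,0],-1],[[-0.015,0,0.0055],[0,0,0],-1],[[0,0,0],[0,0,0],-1],[[0,0,0],[0,0,0],-1],[[0,0,0],[0,0,0],-1]]'
python3 - <<'E'
from h import *
F=[]
for i in range(6):
    bot.capture("scene");F.append(st()[2]["ft_force"])
p,r,s=st();M=r.as_matrix();g=p-.019*M[:,2];print("ring",g+[0,0,.1025],np.mean(F,0),np.std(F,0))
E
```

```text
clock: 18.3
position: [0.6073, 0.2573, 0.1617]
tool_rot: [0.817, 0.035, 0.575, -0.024]
ft_force: [0.5, -0.7, -0.5]
opening: 0.0118
grasp_force: 107.7
ring [0.58948485 0.25574386 0.27057967] [ 0.33289811  0.44092608 -0.64858742] [0.47826015 0.48495979 0.51873345]
```

```bash
python3 -m pendant '[[[-0.014,0,0.005],[0,0,0],-1],[[-0.014,0,0.005],[0,0,0],-1],[[0,0,0],[0,0,0],-1],[[0,0,0],[0,0,0],-1],[[0,0,0],[0,0,0],-0.68],[[0,0,0],[0,0,0],-0.64],[[0,0,0],[0,0,0],-0.6],[[0,0,0],[0,0,0],-0.5],[[0,0,0],[0,0,0],-0.4],[[0,0,0],[0,0,0],-0.3]]' 20
python3 - <<'E'
from h import *
p,r,s=st();M=r.as_matrix();g=p-.019*M[:,2];print("ring",g+[0,0,.1025],s["opening"],s["grasp_force"],s["ft_force"])
a=bot.capture("wrist");b=bot.capture("scene");cv2.imwrite("pics/w10.png",a);cv2.imwrite("pics/s10.png",b)
# stem centre column above fingers
E
```

```text
clock: 19.85
position: [0.6073, 0.2573, 0.1601]
tool_rot: [0.817, 0.035, 0.575, -0.024]
ft_force: [0.4, -0.7, -0.4]
opening: 0.0298
grasp_force: 0.0
ring [0.58948279 0.2557409  0.26906825] 0.029825293241481345 0.0 [ 0.36250508 -0.71344032 -0.4073431 ]
```

```bash
python3 -m pendant '[[[0,0,0],[0,0,0],-0.1],[[0,0,0],[0,0,0],0.1],[[0,0,0],[0,0,0],0.1],[[0,0,-0.1],[0,0,0],0.1],[[0,0,-0.2],[0,0,0],0.1],[[0,0,-0.3],[0,0,0],0.1],[[0,0,-0.4],[0,0,0],0.1],[[0,0,-0.5],[0,0,0],0.1],[[0,0,-0.4],[0,0,0],0.1],[[0,0,-0.3],[0,0,0],0.1]]'
python3 - <<'E'
from h import *
p,r,s=st();print(np.round(s["joints"],3))
w=[];b=[]
for i in range(2): w.append(bot.capture("wrist"));b.append(bot.capture("scene"))
cv2.imwrite("pics/c11.png",np.hstack([cv2.resize(w[0],(400,300)),cv2.resize(b[0][100:250,290:490],(400,300),interpolation=3)]))
print(np.abs(b[0].astype(int)-b[1])[100:250,290:490].mean())
E
```

```text
clock: 21.2
position: [0.5029, 0.2484, 0.1978]
tool_rot: [0.817, 0.035, 0.575, -0.025]
ft_force: [0.3, 0.7, 0.5]
opening: 0.0472
grasp_force: 0.0
[ 0.578 -0.21   2.33   4.399  0.486 -2.61 ]
3.167777777777778
```

View pics/c11.png

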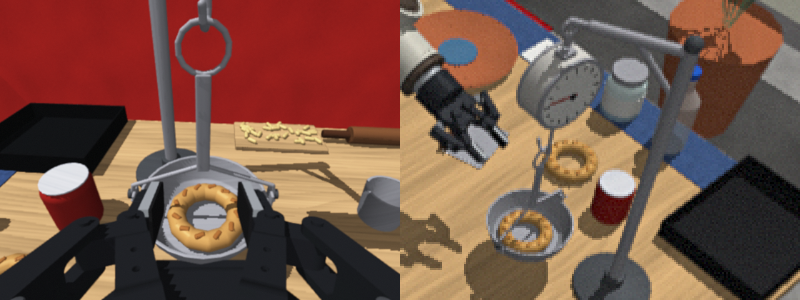

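The pan and bread hang from the hook: ring at (203,45) in the wrist half, needle deflected in the scene half. I'll back off a little and let any swing die out while measuring.

```bash
python3 -m pendant '[[[0.1,0,-0.1],[0,0,0],0.1],[[0.2,0,-0.1],[0,0,0],0.1],[[0.1,0,-0.05],[0,0,0],0.1],[[0,0,0],[0,0,0],0.1],[[0,0,0],[0,0,0],0.1],[[0,0,0],[0,0,0],0.1],[[0,0,0],[0,0,0],0.1],[[0,0,0],[0,0,0],0.1],[[0,0,0],[0,0,0],0.1],[[0,0,0],[0,0,0],0.1]]'
for i in 1 2 3 4; do python3 -m pendant '[[[0,0,0],[0,0,0],0.1],[[0,0,0],[0,0,0],0.1],[[0,0,0],[0,0,0],0.1],[[0,0,0],[0,0,0],0.1],[[0,0,0],[0,0,0],0.1],[[0,0,0],[0,0,0],0.1],[[0,0,0],[0,0,0],0.1],[[0,0,0],[0,0,0],0.1],[[0,0,0],[0,0,0],0.1],[[0,0,0],[0,0,0],0.1]]' >/dev/null; done
python3 - <<'E'
from h import *
g=[]
for i in range(14): g.append(np.float32(cv2.cvtColor(bot.capture("wrist"),6)))
for k in(0,3,6,9,11,13): print(k,np.round(cv2.phaseCorrelate(g[0][0:150,220:340].copy(),g[k][0:150,220:340].copy())[0],2), np.abs(g[k]-g[0])[0:300,150:420].mean().round(2))
p,r,s=st();print(s["clock"],np.round(s["joints"],3),np.round(s["ft_force"],1))
a=bot.capture("top");b=bot.capture("scene");t0=cv2.imread("pics/top0.png");s0=cv2.imread("pics/scene0.png")
print("end",s["position"])
E
```

```text
clock: 22.65
position: [0.4996, 0.2479, 0.2196]
tool_rot: [0.817, 0.035, 0.575, -0.025]
ft_force: [-0.1, -1.2, 0.4]
opening: 0.0471
grasp_force: 0.0
0 [0. 0.] 0.0
3 [-0.02  0.04] 0.72
6 [0.   0.01] 0.71
9 [ 0.   -0.01] 0.72
11 [ 0.03 -0.02] 0.71
13 [-0.01  0.01] 0.71
28.35 [ 0.583 -0.261  2.313  4.528  0.474 -2.753] [ 0.1 -0.1 -0.1]
end [0.49956421 0.24789504 0.21960855]
```

At rest, with nothing moving and the robot clear. Handing in.

```bash
python3 -c "
from cell import bot
print(bot.job_done())"
```

```text
the job is handed in; nothing more can be done
None
```

The pan with its bread now hangs freely and at rest by its ring on the scale's hook, with the gripper clear and the job handed in at about 28 s; I saw no bystander disturbed, though I made no before/after check of them.

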